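# Pack two cheese wedges head to tail in a pantry tray

### The job

Pack the two red-waxed cheese wedges into the small dark wooden tray, flat on its bottom and square to it, side by side and head to tail, straight sides outward and slanted sides together, so that they fill its rectangle. Leave the black-waxed wedge where it is.

Things in the scene. Friction and masses are not known exactly. Their poses are not given: they have to be found in the camera images.
- tray: Shallow dark wooden tray fixed on the counter. Inside 76 (its x) by 100 (its y), rim 8 thick, outside 92 x 116 mm. Origin at the centre of its underside, z up; inner floor 6, rim top 16 above the counter. Two wedges head to tail make 60 x 84, leaving 16 to spare each way: their 60 mm length lies along the tray's x, one wedge on the +y side, one on the -y side; either may go on either.
- red_wedge_a: Cheese wedge, red wax on top, bottom and wide end, cut sides pale. From above a right-angled trapezoid: 60 mm long, 44 high; ends at x=-30 (58 wide) and x=+30 (26 wide), straight side y=-13, slanted side y=+13 (narrow end) to +45 (wide end). Origin on the underside, midway between the end faces; x to the narrow end, z up. 0.12 kg. Grip from above at the origin, across the end faces.
- red_wedge_b: Cheese wedge, red wax on top, bottom and wide end, cut sides pale. From above a right-angled trapezoid: 60 mm long, 44 high; ends at x=-30 (58 wide) and x=+30 (26 wide), straight side y=-13, slanted side y=+13 (narrow end) to +45 (wide end). Origin on the underside, midway between the end faces; x to the narrow end, z up. 0.12 kg. Grip from above at the origin, across the end faces.
- black_wedge: Cheese wedge, black wax on top, bottom and wide end, cut sides pale. From above a right-angled trapezoid: 60 mm long, 44 high; ends at x=-30 (58 wide) and x=+30 (26 wide), straight side y=-13, slanted side y=+13 (narrow end) to +45 (wide end). Origin on the underside, midway between the end faces; x to the narrow end, z up. Not part of the job; leave it alone.

How it is judged (in metres and radians):
At the end, for the whole second after the job is handed in: Both red wedges rest still in the tray, one on each side: undersides 3 to 10 mm above the tray's underside, upright within 0.1 rad, length along the tray's x within 0.21 rad, origins within 14 mm of the tray's middle along x and 15 to 42 mm from it along y. Flat in the rim, only head to tail fits (x of red_wedge_a in the frame of tray between -0.014 and 0.014 m and z of red_wedge_a in the frame of tray between 0.003 and 0.01 m and angle between each of red_wedge_a, red_wedge_b's own z axis and vertical below 0.1 rad and angle between the x axis of each of red_wedge_a, red_wedge_b and the x axis of tray, either way round below 0.21 rad and linear speed of each of red_wedge_a, red_wedge_b below 0.02 m/s and angular speed of each of red_wedge_a, red_wedge_b below 0.2 rad/s and x of red_wedge_b in the frame of tray between -0.014 and 0.014 m and z of red_wedge_b in the frame of tray between 0.003 and 0.01 m and ((y of red_wedge_a in the frame of tray between 0.015 and 0.042 m and y of red_wedge_b in the frame of tray between -0.042 and -0.015 m) or (y of red_wedge_a in the frame of tray between -0.042 and -0.015 m and y of red_wedge_b in the frame of tray between 0.015 and 0.042 m))); the robot touches nothing.
It fails at once if the black-waxed wedge is moved by more than 30 mm (distance of black_wedge from where it was at the start of the episode above 0.03 m).
It also fails if it takes over 58 s, if anything falls off the work surface, if the arm or the gripper's body presses on something with over 40 N, if the wrist force passes 120 N, or if a joint passes its speed limit or range.

### The arm

A 6-joint arm with a two-finger parallel gripper is mounted at the origin on the work surface. World frame = base frame: x ahead of the robot, y to its left, z up, the work surface at z = 0. Lengths are in mm, angles in rad, forces in N, time in s.
With the tool pointing down it reaches from about 350 to 975 mm from the base axis. Payload 7.1 kg.
Tool frame: the origin (TCP) lies between the finger pads; the fingertips stand 17 mm ahead of it and the grasp point (between the pads) lies 2 mm behind it; z points along the fingers, y is the line along which they close (so a half turn about z gives the same grasp; the last joint's range is limited). The gripper opens to 88 mm and grips with 3 to 60 N. Pads are 20 mm wide; open, the fingers measure 115 mm over their backs; the gripper's body (75 mm by 178 mm) begins 61 mm behind the grasp point.
Start: joints at [1.096, 0.423, 1.63, -0, 1.089, -0.019], TCP at [275.08, 561.191, 239.675] pointing down, gripper open.
Joint ranges: [-3, 3], [-0.9, 2.11], [0.09, 2.58], [-1.31, 4.45], [0.11, 2.69], [-2.54, 2.54]. Speed limits (rad/s): [2.39, 2.39, 3.01, 3.14, 3.14, 3.14].

### API

Orientations are given as a rotation vector (axis times angle).
In Python, from workcell import ctrl gives the robot as it stands.
- The arm moves only by the shell command python3 jog.py 'ROWS' [OPENING]. ROWS is a JSON list of rows, 1 to 5 of them, each written [[dx, dy, dz], [rx, ry, rz]]: dx, dy, dz in fractions of the full range, 1 being 500 mm, then a rotation vector rx, ry, rz in shares of 2 pi rad (1.0 is 2 pi rad); each row shifts and turns the commanded pose from where the row before left it, along the tool's axes as they then stand; what a row does not reach is not made up. A row lasts 1/12 s, in which the tool goes at most 41.7 mm and 0.125 rad, less where a joint would pass 70% of its speed; a pose out of reach is approached as far as the arm can. OPENING is the finger opening in mm, set as the command begins (- or left out keeps the last). The fingers move at their own pace and stop on an object; the grip force is fixed at half the most. Time passes only in rows, so rows that do not move let the fingers close. It prints the time, the measured TCP pose, the force, the opening and the grip force at its end. A shift or turn number past 1, either way, is cut back to 1. Input that does not fit is refused with a message, and nothing moves.
- ctrl.get_obs(): the state, without advancing time (a new reading comes with each control period).
- ctrl.get_image(name): name is "side" or "top" or "wrist"; returns a dict with "img" (420x560x3 uint8, red, green, blue), "fx", "fy", "cx", "cy" (pixels), "R" (3x3) and "t" (3): a world point X has camera coordinates R X + t. Camera axes: x right, y down, z forward; pixel columns grow to the right and rows downward; lengths in mm; the calibration is good to about 2 mm. A picture is of the moment at which its call begins. There is no depth.
- ctrl.close_job(): hands the job in; it is judged then, once.
The state is a dict: "t": time; "qpos": joint angles; "qvel": joint speeds; "joint_torque": joint torques, N m; "ee_pos": TCP position; "orientation": TCP orientation; "ft_force": force on the tool from outside, world axes, zero at the start; "moment": the same for the moment, N m; "width": finger opening in mm; "grasp_force": force on a finger pad.
Only numpy, scipy, OpenCV 4.12 (cv2) and the standard library are available. Lean on these libraries where they do the work, as an engineer would, in place of code of your own. Each camera call takes 0.05 s, during which the arm holds its last target. There are 200 camera calls.

## Working session

There is one attempt and no reset: what is moved stays moved. The work goes in short steps, Python scripts to look and compute and a shell command to move; the robot and the scene stay as the last step left them, time stands still between calls to the robot, and variables do not carry over. Pictures are saved under pics/ and viewed, at most 10 in all, crops included, and the job is handed in when it is done.

```bash
ls; mkdir -p pics
python3 - <<'E'
from workcell import ctrl
import cv2,numpy as np
o=ctrl.get_obs();print(o)
for n in("top","side"):
    d=ctrl.get_image(n);cv2.imwrite(f"pics/{n}0.png",d["img"][:,:,::-1]);print(n,d["fx"],d["cx"],d["cy"],(-d["R"].T@d["t"]).round(),d["R"].round(2).tolist())
E
```

```text
jog.py
pics
workcell.py
{'t': 0.0, 'qpos': array([ 1.09599681e+00,  4.23837603e-01,  1.63070006e+00, -1.19541765e-05,
        1.08859634e+00, -1.90004697e-02]), 'qvel': array([-1.07085424e-03, -1.77480778e-03, -3.17297965e-05,  2.24304801e-04,
        1.89619839e-04,  7.95125295e-04]), 'joint_torque': array([-4.01046127e-03, -5.44615495e+01, -2.73669881e+01,  6.41735131e-02,
        2.26350379e-02, -1.03307100e-04]), 'ee_pos': array([274.84636004, 560.72464799, 238.899749  ]), 'orientation': array([-7.09694384e-01, -3.06000498e+00,  2.35150674e-03]), 'ft_force': array([ 0.64495768, -0.63311883,  0.96977748]), 'moment': array([ 0.00448463, -0.01272975,  0.01530494]), 'grasp_force': 0.0, 'width': 88.17343144382193}
top 414.98088099589097 284.5087173730921 202.04823978551758 [ 478.  -22. 1008.] [[0.03, -1.0, -0.01], [-1.0, -0.03, -0.07], [0.07, 0.01, -1.0]]
side 520.7769517860412 276.26184956022126 209.28560521446522 [374. 582. 804.] [[-0.94, -0.34, 0.01], [-0.27, 0.74, -0.62], [0.2, -0.59, -0.78]]
```

View pics/top0.png

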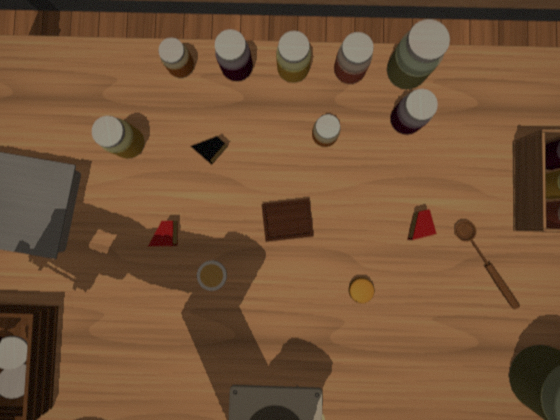

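View pics/side0.png

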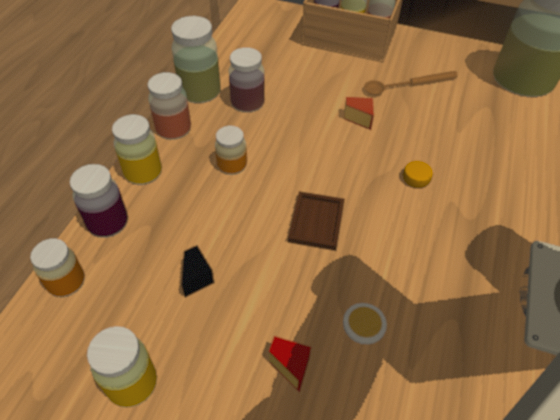

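The top view shows the red wedges at about (163,235) and (423,225), the tray at (288,219) and the black wedge at (209,149). The side view shows both red wedges lying flat, at about (290,360) and (359,108). Next I'll measure the outlines.

```bash
cat > h.py <<'E'
from workcell import ctrl
import cv2,numpy as np
from scipy.spatial.transform import Rotation as Ro
def ray(d,px,z):
    px=np.atleast_2d(px).astype(float)
    v=np.c_[(px[:,0]-d["cx"])/d["fx"],(px[:,1]-d["cy"])/d["fy"],np.ones(len(px))]@d["R"]
    c=-d["R"].T@d["t"]; return c+v*((z-c[2])/v[:,2])[:,None]
def red(img):
    h=cv2.cvtColor(img,cv2.COLOR_RGB2HSV); return (((h[...,0]<4)|(h[...,0]>172))&(h[...,1]>195)&(h[...,2]>60)).astype(np.uint8)*255
def blobs(m,amin=60):
    c,_=cv2.findContours(m,cv2.RETR_EXTERNAL,cv2.CHAIN_APPROX_NONE); return [x for x in c if cv2.contourArea(x)>amin]
def crop(img,x,y,r=35,s=6):
    return cv2.resize(img[max(y-r,0):y+r,max(x-r,0):x+r],None,fx=s,fy=s,interpolation=cv2.INTER_NEAREST)
E
python3 - <<'E'
from h import *
d=ctrl.get_image("top");s=ctrl.get_image("side")
for n,D in(("top",d),("side",s)):
    for c in blobs(red(D["img"]),40):
        p=cv2.approxPolyDP(c,2.5,True)[:,0]; print(n,cv2.contourArea(c),p.tolist(),ray(D,p,44).round()[:,:2].tolist())
a=[crop(d["img"],163,235,22,12)[:264,:264],crop(d["img"],423,225,22,12)[:264,:264],cv2.resize(crop(d["img"],288,219,33,4),(264,264))]
b=[crop(s["img"],290,360,33,8)[:264*2:2,:264*2:2],crop(s["img"],359,108,22,12)[:264,:264],cv2.resize(crop(s["img"],316,220,33,4),(264,264))]
g=np.vstack([np.hstack([cv2.resize(i,(264,264)) for i in r]) for r in(a,b)])
cv2.imwrite("pics/c1.png",g[:,:,::-1])
E
```

```text
top 360.0 [[171, 221], [161, 223], [149, 245], [171, 244]] [[490.0, 253.0], [485.0, 276.0], [433.0, 302.0], [437.0, 251.0]]
top 381.5 [[429, 211], [419, 212], [412, 238], [434, 232]] [[530.0, -345.0], [528.0, -322.0], [467.0, -306.0], [482.0, -357.0]]
side 894.0 [[275, 338], [270, 350], [299, 379], [299, 386], [309, 348]] [[486.0, 255.0], [487.0, 276.0], [431.0, 303.0], [428.0, 313.0], [431.0, 252.0]]
```

View pics/c1.png

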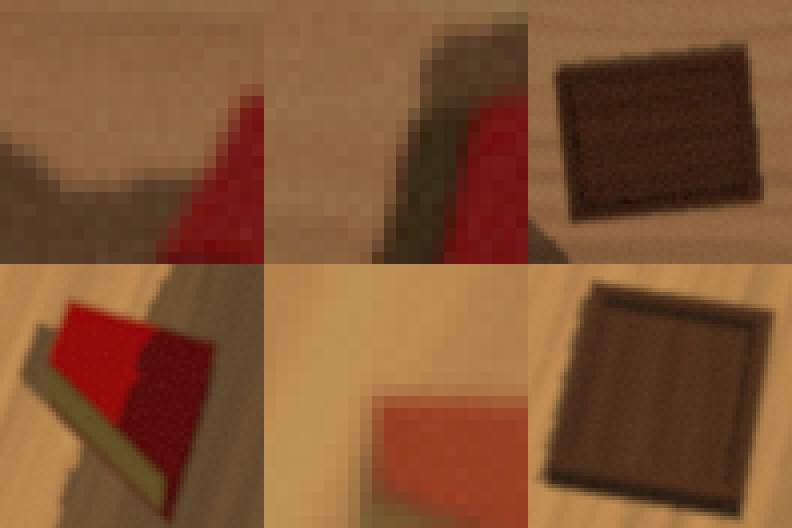

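The crops show both wedge tops clearly. On both, the narrow end points to world +x and the slanted side faces +y. The tray outline is clean in both views. Now I'll get the tray pose and the shift that puts the wrist camera above wedge 1.

```bash
cat >> h.py <<'E'
def go(p,yaw=None,o=None):
    """tool-axis shift to p; then turn about tool z so that tool y lies along world yaw (mod pi)"""
    o=o or ctrl.get_obs(); R=Ro.from_rotvec(o["orientation"]).as_matrix()
    y=np.arctan2(R[1,1],R[0,1])
    print("tcp",o["ee_pos"].round(1),"tool-y yaw",y.round(3),"tool z",R[:,2].round(3),"q6",o["qpos"][5].round(2))
    print("shift tool",(R.T@(np.array(p)-o["ee_pos"])).round(1), "rz (world turn negated)",None if yaw is None else -((yaw-y+np.pi)%(2*np.pi)-np.pi).round(3))
E
python3 - <<'E'
from h import *
for n,(x,y) in(("top",(288,219)),("side",(316,220))):
    D=ctrl.get_image(n);im=D["img"].astype(int)
    m=((im[...,0]<100)).astype(np.uint8)*255
    if n=="top": m[240:]*= (np.add.outer(np.arange(240,420),np.zeros(560))<243).astype(np.uint8)
    k=[c for c in blobs(m) if cv2.pointPolygonTest(c,(x,y),False)>0]
    for c in k:
        w=ray(D,c[:,0],16 )[:,:2].astype(np.float32); print(n,len(c),cv2.minAreaRect(w),cv2.boundingRect(c))
go([463,265,239],0.03)
E
```

```text
top 169 ((503.8946228027344, -17.389251708984375), (94.65069580078125, 117.44894409179688), 8.199941635131836) (262, 197, 52, 45)
side 188 ((498.69342041015625, -9.99456787109375), (90.71522521972656, 122.85526275634766), 8.525280952453613) (287, 192, 57, 58)
tcp [275.  561.  239.4] tool-y yaw 1.115 tool z [-0.    -0.001 -1.   ] q6 -0.02
shift tool [-299.1 -183.1    0.5] rz (world turn negated) 1.085
```

Units first: shifts go in shares of 500 mm and turns go in shares of 2 pi rad. So -30 mm is -0.06, -18 mm is -0.036.

```bash
python3 jog.py '[[[-0.06,-0.036,0],[0,0,0]],[[-0.06,-0.036,0],[0,0,0]],[[-0.06,-0.036,0],[0,0,0]],[[-0.06,-0.036,0],[0,0,0]],[[-0.06,-0.036,0],[0,0,0]]]'
python3 jog.py '[[[-0.06,-0.036,0],[0,0,0]],[[-0.06,-0.036,0],[0,0,0]],[[-0.06,-0.036,0],[0,0,0]],[[-0.06,-0.036,0],[0,0,0]],[[-0.058,-0.042,0],[0,0,0]]]'
python3 jog.py '[[[0,0,0],[0,0,0.0191]],[[0,0,0],[0,0,0.0191]],[[0,0,0],[0,0,0.0191]],[[0,0,0],[0,0,0.0191]],[[0,0,0],[0,0,0.0191]]]'
python3 jog.py '[[[0,0,0],[0,0,0.0191]],[[0,0,0],[0,0,0.0191]],[[0,0,0],[0,0,0.0191]],[[0,0,0],[0,0,0.0199]],[[0,0,0],[0,0,0]]]'
cat > w.py <<'E'
from h import *
import sys
d=ctrl.get_image("wrist");cv2.imwrite("pics/"+sys.argv[1],d["img"][:,:,::-1])
z=float(sys.argv[2])
print("cam",(-d["R"].T@d["t"]).round())
for c in blobs(red(d["img"]),300):
    p=cv2.approxPolyDP(c,0.03*cv2.arcLength(c,True),True)[:,0]; w=ray(d,p,z)[:,:2]
    print(p.tolist(),w.round(1).tolist()); e=np.roll(w,-1,0)-w; print("len",np.linalg.norm(e,axis=1).round(1),"dir",np.arctan2(e[:,1],e[:,0]).round(3))
go([463,265,239],0.03)
E
python3 w.py w1.png 44
```

```text
t: 0.72
ee_pos: [370.7, 413.0, 239.7]
orientation: [0.709, 3.06, 0.0]
ft_force: [0.5, -0.9, -0.4]
width: 87.5
grasp_force: 0.0
t: 1.13
ee_pos: [464.0, 264.0, 239.9]
orientation: [0.709, 3.06, 0.001]
ft_force: [0.4, -0.2, 0.4]
width: 87.4
grasp_force: 0.0
t: 1.55
ee_pos: [463.1, 265.0, 239.7]
orientation: [-1.591, -2.709, 0.0]
ft_force: [0.3, -0.9, -0.8]
width: 87.7
grasp_force: 0.0
t: 1.97
ee_pos: [463.0, 265.3, 239.7]
orientation: [2.193, 2.25, 0.0]
ft_force: [0.3, 0.3, 0.3]
width: 87.9
grasp_force: 0.0
cam [461. 343. 384.]
[[310, 182], [286, 169], [285, 179], [252, 179], [248, 208], [310, 208]] [[490.5, 277.2], [468.2, 288.6], [467.6, 279.5], [437.5, 278.7], [433.9, 251.3], [491.6, 252.7]]
len [25.   9.2 30.1 27.7 57.8 24.6] dir [ 2.669 -1.641 -3.117 -1.702  0.024  1.618]
tcp [463.  265.3 239.7] tool-y yaw 0.032 tool z [ 0.  0. -1.] q6 0.47
shift tool [-0.3  0.   0.7] rz (world turn negated) 0.002
```

View pics/w1.png

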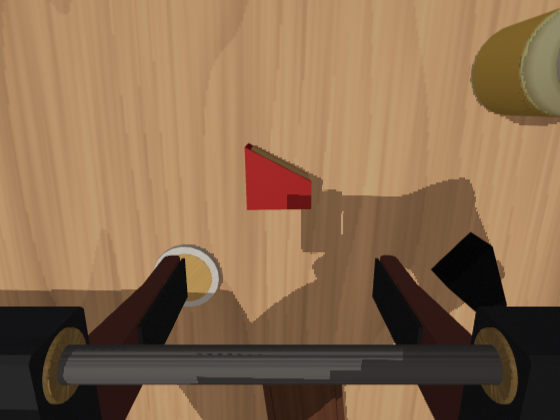

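The wrist picture shows the wedge top with corners at (247,145), (247,209), (311,209) and (311,180). That gives an origin near (463,265) and a yaw of 0.024, so the tool is already lined up. The fingers are too thick to fit inside the rim, so I'll grip high, with TCP z=32.

Joint 6 range means wedge 1 goes in without turning, on the tray's -y side. Wedge 2 gets the half turn.

In the tool's units: 40 mm is 0.08, 30 mm is 0.06.

```bash
python3 jog.py '[[[0,0,0.08],[0,0,0]],[[0,0,0.08],[0,0,0]],[[0,0,0.08],[0,0,0]],[[0,0,0.08],[0,0,0]],[[0,0,0.06],[0,0,0]]]' 
python3 jog.py '[[[0,0,0.035],[0,0,0]],[[0,0,0],[0,0,0]],[[0,0,0],[0,0,0]]]' 
python3 jog.py '[[[0,0,0],[0,0,0]],[[0,0,0],[0,0,0]],[[0,0,0],[0,0,0]],[[0,0,0],[0,0,0]],[[0,0,0],[0,0,0]]]' 40
python3 jog.py '[[[0,0,0],[0,0,0]],[[0,0,0],[0,0,0]],[[0,0,0],[0,0,0]],[[0,0,0],[0,0,0]],[[0,0,0],[0,0,0]]]' 40
```

```text
t: 2.43
ee_pos: [462.0, 264.7, 47.0]
orientation: [-2.182, -2.259, 0.003]
ft_force: [-0.5, 0.4, 0.3]
width: 88.1
grasp_force: 0.0
t: 2.68
ee_pos: [462.6, 265.0, 31.6]
orientation: [-2.184, -2.257, 0.003]
ft_force: [0.2, 0.5, -0.0]
width: 87.8
grasp_force: 0.0
t: 3.1
ee_pos: [463.4, 265.5, 33.2]
orientation: [2.187, 2.255, 0.002]
ft_force: [-0.8, -0.8, 9.4]
width: 59.7
grasp_force: 30.0
t: 3.52
ee_pos: [463.4, 265.5, 33.2]
orientation: [2.187, 2.255, 0.002]
ft_force: [-1.1, -0.9, 8.1]
width: 59.7
grasp_force: 30.0
```

In the tool's units: -35 mm is -0.07, -32 mm is -0.064.

```bash
python3 jog.py '[[[0,0,-0.06],[0,0,0]],[[0,0,-0.07],[0,0,0]],[[0,0,-0.07],[0,0,0]],[[0,0,-0.07],[0,0,0]],[[0,0,-0.064],[0,0,0]]]'
python3 -c "
from h import *
go([503,-115,200],0.145)"
```

```text
t: 3.93
ee_pos: [462.9, 265.1, 201.4]
orientation: [2.188, 2.254, 0.001]
ft_force: [0.9, -0.3, -0.5]
width: 60.2
grasp_force: 30.0
tcp [462.9 265.1 201.4] tool-y yaw 0.03 tool z [ 0.001  0.    -1.   ] q6 0.47
shift tool [-381.2   28.7    1.3] rz (world turn negated) -0.115
```

```bash
python3 jog.py '[[[-0.05,0.004,0],[0,0,0]],[[-0.064,0.004,0],[0,0,0]],[[-0.064,0.004,0],[0,0,0]],[[-0.064,0.004,0],[0,0,0]],[[-0.064,0.004,0],[0,0,0]]]'
python3 jog.py '[[[-0.064,0.004,0],[0,0,0]],[[-0.064,0.004,0],[0,0,0]],[[-0.064,0.006,0],[0,0,0]],[[-0.064,0.006,0],[0,0,0]],[[-0.064,0.006,0],[0,0,0]]]'
python3 jog.py '[[[-0.064,0.006,0],[0,0,0]],[[-0.056,0.006,0],[0,0,0]],[[-0.016,0,0],[0,0,-0.0095]],[[0,0,0],[0,0,-0.0088]],[[0,0,0],[0,0,0]]]'
python3 w.py w2.png 44
```

```text
t: 4.35
ee_pos: [477.3, 111.3, 199.5]
orientation: [2.187, 2.255, 0.001]
ft_force: [0.0, 0.1, -0.8]
width: 59.6
grasp_force: 30.0
t: 4.77
ee_pos: [495.1, -48.5, 199.5]
orientation: [2.187, 2.255, 0.0]
ft_force: [0.6, 0.2, -0.7]
width: 59.9
grasp_force: 30.0
t: 5.18
ee_pos: [503.2, -115.6, 199.2]
orientation: [-2.054, -2.377, 0.0]
ft_force: [-0.0, -0.2, -0.8]
width: 59.8
grasp_force: 30.0
cam [492. -39. 344.]
[[216, 184], [208, 340], [352, 340], [354, 279], [214, 211]] [[449.9, -105.6], [456.8, -250.9], [586.9, -232.0], [576.6, -171.8], [450.5, -128.3]]
len [145.4 131.5  61.  133.4  22.7] dir [-1.524  0.144  1.741  2.809  1.596]
tcp [ 503.1 -115.   199.2] tool-y yaw 0.143 tool z [-0.  0. -1.] q6 -0.39
shift tool [381.9  14.5 -39.7] rz (world turn negated) 0.113
```

View pics/w2.png

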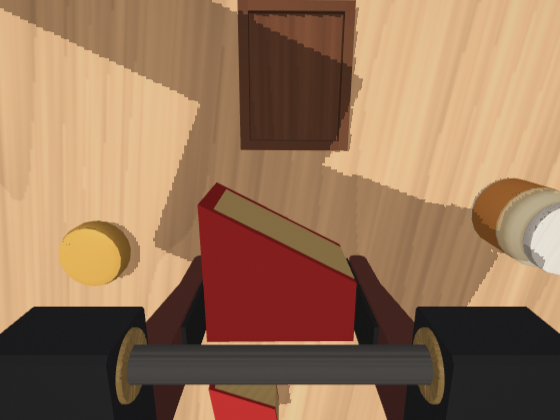

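The wedge is held square. The tray's outer rim corners are at about (237,1), (355,1), (350,150) and (240,150). I'll cast these onto z=16 and check against 92 x 116.

Run:
```python
from h import *
d=ctrl.get_image("wrist")
for p in([[237,1],[240,150],[350,150],[355,1]],[[249,11],[250,141],[343,140],[345,11]]):
    w=ray(d,p,16)[:,:2];e=np.roll(w,-1,0)-w
    print(w.round(1).tolist(),np.linalg.norm(e,axis=1).round(1),np.arctan2(e[:,1],e[:,0]).round(3),w.mean(0).round(1))
y=0.145;c=w.mean(0)
```

```text
[[448.4, 34.6], [463.6, -78.6], [557.1, -65.2], [538.8, 47.6]] [114.3  94.5 114.3  91.4] [-1.437  0.142  1.732 -2.999] [502.  -15.4]
[[458.4, 29.0], [471.2, -69.9], [549.6, -57.8], [532.5, 39.7]] [99.7 79.3 98.9 74.8] [-1.442  0.153  1.745 -2.999] [502.9 -14.7]
```

```bash
python3 -c "
from h import *
go([507.3,-46.4,200],0.145)"
```

```text
tcp [ 503.2 -114.6  199.2] tool-y yaw 0.143 tool z [-0.  0. -1.] q6 -0.39
shift tool [66.9 13.8 -0.8] rz (world turn negated) -0.002
```

In the tool's units: 25 mm is 0.05, 17 mm is 0.034.

```bash
python3 jog.py '[[[0.05,0.01,0],[0,0,0]],[[0.05,0.01,0],[0,0,0]],[[0.034,0.008,0],[0,0,0]],[[0,0,0],[0,0,0]],[[0,0,0],[0,0,0]]]'
python3 jog.py '[[[0,0,0.07],[0,0,0]],[[0,0,0.07],[0,0,0]],[[0,0,0.07],[0,0,0]],[[0,0,0.05],[0,0,0]],[[0,0,0.02],[0,0,0]]]'
python3 jog.py '[[[0,0,0.02],[0,0,0]],[[0,0,0.012],[0,0,0]],[[0,0,0],[0,0,0]],[[0,0,0],[0,0,0]]]'
python3 -c "
from h import *
go([507.3,-46.4,40],0.145)"
```

```text
t: 5.7
ee_pos: [507.5, -45.4, 199.3]
orientation: [2.052, 2.378, -0.0]
ft_force: [0.9, -0.2, -1.1]
width: 59.9
grasp_force: 30.0
t: 6.12
ee_pos: [505.5, -46.9, 56.1]
orientation: [-2.053, -2.373, 0.005]
ft_force: [-0.4, 0.4, -0.8]
width: 59.4
grasp_force: 30.0
t: 6.45
ee_pos: [508.3, -46.6, 44.0]
orientation: [2.054, 2.375, 0.001]
ft_force: [0.3, 0.1, -0.6]
width: 59.9
grasp_force: 30.0
tcp [508.3 -46.6  44. ] tool-y yaw 0.145 tool z [ 0.001 -0.    -1.   ] q6 -0.26
shift tool [ 0.4 -1.   4. ] rz (world turn negated) -0.0
```

In the tool's units: 2 mm is 0.004, 1.5 mm is 0.003.

```bash
python3 jog.py '[[[0,0,0.004],[0,0,0]],[[0,0,0.003],[0,0,0]],[[0,0,0],[0,0,0]],[[0,0,0],[0,0,0]]]'
python3 jog.py '[[[0,0,0],[0,0,0]],[[0,0,0],[0,0,0]],[[0,0,0],[0,0,0]],[[0,0,0],[0,0,0]],[[0,0,0],[0,0,0]]]' 86
python3 jog.py '[[[0,0,-0.05],[0,0,0]],[[0,0,-0.07],[0,0,0]],[[0,0,-0.07],[0,0,0]],[[0,0,-0.07],[0,0,0]],[[0,0,-0.07],[0,0,0]]]'
python3 w.py w3.png 50
python3 -c "
from h import *
go([470,-400,220],0.27-np.pi)"
```

```text
t: 6.78
ee_pos: [507.8, -46.4, 40.1]
orientation: [2.054, 2.376, 0.001]
ft_force: [-0.6, -0.0, -1.1]
width: 59.6
grasp_force: 30.0
t: 7.2
ee_pos: [507.6, -46.4, 39.7]
orientation: [2.055, 2.376, 0.0]
ft_force: [-0.7, 0.2, 0.4]
width: 85.7
grasp_force: 0.0
t: 7.62
ee_pos: [507.1, -46.3, 206.3]
orientation: [-2.054, -2.376, 0.0]
ft_force: [0.6, -0.3, 0.2]
width: 85.6
grasp_force: 0.0
cam [496.  30. 351.]
[[247, 148], [245, 222], [316, 222], [316, 202], [289, 193], [292, 180]] [[475.0, -4.3], [480.7, -65.1], [539.2, -56.6], [536.3, -39.7], [513.2, -35.4], [514.0, -24.5]]
len [61.  59.1 17.2 23.4 11.  43.9] dir [-1.478  0.144  1.742  2.958  1.5    2.665]
tcp [510.8 -46.7 212.6] tool-y yaw 0.145 tool z [ 0.009 -0.001 -1.   ] q6 -0.26
shift tool [315.3  -2.1 -27.1] rz (world turn negated) 0.115
tcp [510.8 -46.7 212.6] tool-y yaw 0.145 tool z [ 0.009 -0.001 -1.   ] q6 -0.26
shift tool [-343.7  -91.4   -7.4] rz (world turn negated) 3.017
```

View pics/w3.png

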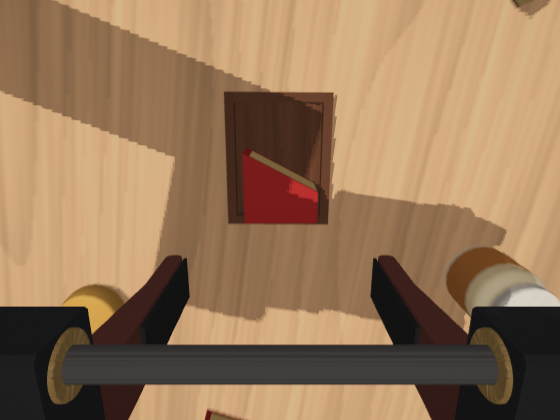

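Wedge 1 lies flat in the tray on the -y side, with its top corners at about (245,148), (245,222), (318,222) and (318,190). It is square to the tray, with its origin near (508,-48). Next is wedge 2.

In the tool's units: -32 mm is -0.064, -20 mm is -0.04.

```bash
python3 jog.py '[[[-0.04,-0.005,0],[0,0,0]],[[-0.064,-0.008,0],[0,0,0]],[[-0.064,-0.008,0],[0,0,0]],[[-0.064,-0.008,0],[0,0,0]],[[-0.064,-0.008,0],[0,0,0]]]' 88
python3 jog.py '[[[-0.064,-0.008,0],[0,0,0]],[[-0.064,-0.008,0],[0,0,0]],[[-0.064,-0.008,0],[0,0,0]],[[-0.064,-0.008,0],[0,0,0]],[[-0.024,-0.004,0],[0,0,0]]]'
for i in 1; do python3 jog.py '[[[0,0,0],[0,0,0.0193]],[[0,0,0],[0,0,0.0193]],[[0,0,0],[0,0,0.0193]],[[0,0,0],[0,0,0.0193]],[[0,0,0],[0,0,0.0193]]]' >/dev/null; done
python3 jog.py '[[[0,0,0],[0,0,0.0193]],[[0,0,0],[0,0,0.0193]],[[0,0,0],[0,0,0.0193]],[[0,0,0],[0,0,0.0193]],[[0,0,0],[0,0,0.0193]]]' >/dev/null
python3 jog.py '[[[0,0,0],[0,0,0.0193]],[[0,0,0],[0,0,0.0193]],[[0,0,0],[0,0,0.0193]],[[0,0,0],[0,0,0.0193]],[[0,0,0],[0,0,0.0193]]]' >/dev/null
python3 jog.py '[[[0,0,0],[0,0,0.0193]],[[0,0,0],[0,0,0.0193]],[[0,0,0],[0,0,0.0193]],[[0,0,0],[0,0,0.0193]],[[0,0,0],[0,0,0.0193]]]' >/dev/null
python3 jog.py '[[[0,0,0],[0,0,0.0193]],[[0,0,0],[0,0,0.0193]],[[0,0,0],[0,0,0.0193]],[[0,0,0],[0,0,0.0193]],[[0,0,0],[0,0,0.0193]]]' >/dev/null
python3 jog.py '[[[0,0,0],[0,0,0]],[[0,0,0],[0,0,0]]]' 
python3 w.py w4.png 44
python3 -c "
from h import *
go([502.5,-338,210],0.27-np.pi)"
```

```text
t: 8.08
ee_pos: [510.4, -196.8, 204.6]
orientation: [2.054, 2.377, 0.0]
ft_force: [-0.4, 0.2, -0.0]
width: 87.7
grasp_force: 0.0
t: 8.5
ee_pos: [513.0, -340.4, 204.5]
orientation: [2.056, 2.373, -0.001]
ft_force: [0.1, -0.3, 0.2]
width: 87.7
grasp_force: 0.0
t: 10.75
ee_pos: [513.0, -336.1, 204.4]
orientation: [-2.496, 1.908, 0.001]
ft_force: [0.6, -1.0, -0.4]
width: 87.5
grasp_force: 0.0
cam [ 533. -409.  349.]
[[257, 186], [258, 215], [315, 244], [268, 188], [282, 186]] [[534.5, -344.4], [527.6, -320.6], [474.1, -308.3], [525.4, -345.1], [514.7, -349.8]]
len [24.8 55.  63.2 11.6 20.5] dir [ 1.853  2.916 -0.622 -2.732  0.265]
tcp [ 513.  -336.2  204.4] tool-y yaw -2.876 tool z [-0.  0. -1.] q6 2.28
shift tool [-593.3 -109.6  -34.4] rz (world turn negated) -2.906
tcp [ 513.  -336.2  204.4] tool-y yaw -2.876 tool z [-0.  0. -1.] q6 2.28
shift tool [-1.  10.6 -5.5] rz (world turn negated) -0.004
```

View pics/w4.png

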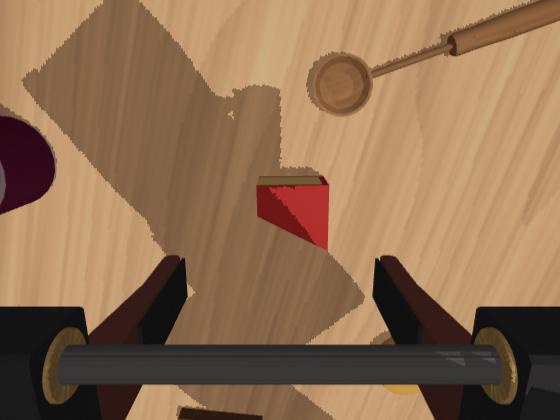

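Wedge 2's top corners are at (257,185), (328,185), (328,249) and (257,215), square to the image, so the yaw matches the tool.

Run:
```python
from h import *
d=ctrl.get_image("wrist")
w=ray(d,[[257,185],[328,185],[328,249],[257,215]],44)[:,:2];e=np.roll(w,-1,0)-w
print(w.round(1).tolist(),np.linalg.norm(e,axis=1).round(1),np.arctan2(e[:,1],e[:,0]).round(3))
u=(w[0]-w[1])/np.linalg.norm(w[0]-w[1]);o=(w[0]+w[1])/2+13*np.array([-u[1],u[0]]);print(o)
go([*o,32],np.arctan2(u[1],u[0])-np.pi)
```

```text
[[534.8, -345.3], [478.6, -360.6], [462.0, -307.0], [528.5, -320.5]] [58.2 56.1 67.9 25.6] [-2.877  1.872 -0.2   -1.323]
[ 503.27606742 -340.39734076]
tcp [ 513.  -336.3  204.5] tool-y yaw -2.877 tool z [-0.  0. -1.] q6 2.28
shift tool [  1.4  10.5 172.5] rz (world turn negated) 0.0
```

In the tool's units: 35 mm is 0.07, 30 mm is 0.06.

```bash
python3 jog.py '[[[0.0028,0.021,0],[0,0,0]],[[0,0,0.07],[0,0,0]],[[0,0,0.07],[0,0,0]],[[0,0,0.07],[0,0,0]],[[0,0,0.06],[0,0,0]]]' 
python3 jog.py '[[[0,0,0.05],[0,0,0]],[[0,0,0.025],[0,0,0]],[[0,0,0],[0,0,0]],[[0,0,0],[0,0,0]]]' 
python3 jog.py '[[[0,0,0],[0,0,0]],[[0,0,0],[0,0,0]],[[0,0,0],[0,0,0]],[[0,0,0],[0,0,0]],[[0,0,0],[0,0,0]]]' 40
python3 jog.py '[[[0,0,0],[0,0,0]],[[0,0,0],[0,0,0]],[[0,0,0],[0,0,0]]]' 40
python3 jog.py '[[[0,0,-0.06],[0,0,0]],[[0,0,-0.07],[0,0,0]],[[0,0,-0.07],[0,0,0]],[[0,0,-0.07],[0,0,0]],[[0,0,-0.064],[0,0,0]]]'
python3 jog.py '[[[0,0,0],[0,0,-0.0191]],[[0,0,0],[0,0,-0.0191]],[[0,0,0],[0,0,-0.0191]],[[0,0,0],[0,0,-0.0191]],[[0,0,0],[0,0,-0.0191]]]' >/dev/null
python3 jog.py '[[[0,0,0],[0,0,-0.0191]],[[0,0,0],[0,0,-0.0191]],[[0,0,0],[0,0,-0.0191]],[[0,0,0],[0,0,-0.0191]],[[0,0,0],[0,0,-0.0191]]]' >/dev/null
python3 jog.py '[[[0,0,0],[0,0,-0.0191]],[[0,0,0],[0,0,-0.0191]],[[0,0,0],[0,0,-0.0191]],[[0,0,0],[0,0,-0.0191]],[[0,0,0],[0,0,-0.0191]]]' >/dev/null
python3 jog.py '[[[0,0,0],[0,0,-0.0191]],[[0,0,0],[0,0,-0.0191]],[[0,0,0],[0,0,-0.0191]],[[0,0,0],[0,0,-0.0191]],[[0,0,0],[0,0,-0.0191]]]' >/dev/null
python3 jog.py '[[[0,0,0],[0,0,-0.0191]],[[0,0,0],[0,0,-0.0191]],[[0,0,0],[0,0,-0.0191]],[[0,0,0],[0,0,-0.0191]],[[0,0,0],[0,0,-0.0191]]]' >/dev/null
python3 jog.py '[[[0,0,0],[0,0,-0.0032]],[[0,0,0],[0,0,0]]]'
python3 -c "
from h import *
y=.145;go([502.8-31*np.sin(y),-15.7+31*np.cos(y),200],y)"
```

```text
t: 11.27
ee_pos: [502.1, -340.7, 68.0]
orientation: [2.493, -1.911, -0.001]
ft_force: [0.6, -0.2, -0.2]
width: 87.9
grasp_force: 0.0
t: 11.6
ee_pos: [503.0, -340.9, 32.3]
orientation: [2.493, -1.912, -0.001]
ft_force: [0.4, 0.1, 0.6]
width: 87.8
grasp_force: 0.0
t: 12.02
ee_pos: [503.7, -341.0, 33.2]
orientation: [2.492, -1.912, 0.002]
ft_force: [-0.3, -0.1, 6.6]
width: 59.9
grasp_force: 29.9
t: 12.27
ee_pos: [503.7, -341.0, 33.2]
orientation: [2.492, -1.912, 0.002]
ft_force: [-0.7, 1.7, 6.8]
width: 59.4
grasp_force: 29.9
t: 12.68
ee_pos: [503.2, -340.5, 201.1]
orientation: [-2.492, 1.913, -0.0]
ft_force: [1.5, 0.4, -0.7]
width: 60.1
grasp_force: 29.9
t: 14.93
ee_pos: [503.1, -340.5, 199.0]
orientation: [-2.063, -2.369, 0.0]
ft_force: [-0.7, 0.9, -0.6]
width: 60.3
grasp_force: 29.9
tcp [ 503.1 -340.5  199. ] tool-y yaw 0.138 tool z [-0.  0. -1.] q6 -0.75
shift tool [352.8  44.2  -0.9] rz (world turn negated) -0.007
```

In the tool's units: 32 mm is 0.064, 20 mm is 0.04.

```bash
python3 jog.py '[[[0.04,0.006,0],[0,0,0]],[[0.064,0.008,0],[0,0,0]],[[0.064,0.008,0],[0,0,0]],[[0.064,0.008,0],[0,0,0]],[[0.064,0.008,0],[0,0,0]]]'
python3 jog.py '[[[0.064,0.008,0],[0,0,0]],[[0.064,0.008,0],[0,0,0]],[[0.064,0.008,0],[0,0,0]],[[0.064,0.008,0],[0,0,0]],[[0.064,0.008,0],[0,0,0]]]'
python3 jog.py '[[[0.064,0.008,0],[0,0,0]],[[0.0256,0.002,0],[0,0,-0.0011]],[[0,0,0],[0,0,0]],[[0,0,0],[0,0,0]],[[0,0,0],[0,0,0]]]'
python3 -c "
from h import *
y=.145;go([502.8-31*np.sin(y),-15.7+31*np.cos(y),60],y)"
```

```text
t: 15.35
ee_pos: [501.1, -190.2, 199.1]
orientation: [-2.066, -2.367, -0.0]
ft_force: [0.3, 0.6, -1.1]
width: 60.1
grasp_force: 29.9
t: 15.77
ee_pos: [498.6, -28.7, 199.3]
orientation: [2.065, 2.367, 0.0]
ft_force: [0.6, 0.8, -1.2]
width: 60.0
grasp_force: 29.9
t: 16.18
ee_pos: [497.7, 14.3, 199.2]
orientation: [2.054, 2.377, -0.0]
ft_force: [-0.8, -0.6, -1.3]
width: 60.3
grasp_force: 29.9
tcp [497.7  14.3 199.2] tool-y yaw 0.145 tool z [ 0. -0. -1.] q6 -0.14
shift tool [  0.6   0.7 139.2] rz (world turn negated) 0.0
```

In the tool's units: 35 mm is 0.07, 30 mm is 0.06.

```bash
python3 jog.py '[[[0.001,0.0014,0.06],[0,0,0]],[[0,0,0.07],[0,0,0]],[[0,0,0.06],[0,0,0]],[[0,0,0.01],[0,0,0]],[[0,0,0],[0,0,0]]]'
python3 jog.py '[[[0,0,0.02],[0,0,0]],[[0,0,0.02],[0,0,0]],[[0,0,0.02],[0,0,0]],[[0,0,0.02],[0,0,0]],[[0,0,0.016],[0,0,0]]]'
python3 jog.py '[[[0,0,0.01],[0,0,0]],[[0,0,0.006],[0,0,0]],[[0,0,0.003],[0,0,0]],[[0,0,0],[0,0,0]],[[0,0,0],[0,0,0]]]'
```

```text
t: 16.6
ee_pos: [496.9, 14.4, 97.7]
orientation: [-2.053, -2.374, 0.005]
ft_force: [0.5, 0.1, -1.7]
width: 59.9
grasp_force: 29.9
t: 17.02
ee_pos: [498.3, 15.4, 50.5]
orientation: [2.052, 2.378, 0.0]
ft_force: [-0.2, 0.0, -2.6]
width: 60.1
grasp_force: 29.9
t: 17.43
ee_pos: [498.5, 15.4, 41.8]
orientation: [2.052, 2.378, 0.0]
ft_force: [0.8, -0.1, -2.2]
width: 59.7
grasp_force: 29.9
```

In the tool's units: 1.5 mm is 0.003.

```bash
python3 jog.py '[[[0,0,0.003],[0,0,0]],[[0,0,0],[0,0,0]],[[0,0,0],[0,0,0]]]'
python3 jog.py '[[[0,0,0],[0,0,0]],[[0,0,0],[0,0,0]],[[0,0,0],[0,0,0]],[[0,0,0],[0,0,0]],[[0,0,0],[0,0,0]]]' 86
python3 jog.py '[[[0,0,-0.04],[0,0,0]],[[0,0,-0.07],[0,0,0]],[[0,0,-0.07],[0,0,0]],[[0,0,-0.07],[0,0,0]],[[0,0,-0.07],[0,0,0]]]'
python3 jog.py '[[[-0.064,0,0],[0,0,0]],[[-0.064,0,0],[0,0,0]],[[0,0,0],[0,0,0]],[[0,0,0],[0,0,0]],[[0,0,0],[0,0,0]]]'
python3 - <<'E'
from h import *
d=ctrl.get_image("wrist");s=ctrl.get_image("side")["img"]
cv2.imwrite("pics/end.png",np.hstack([d["img"][:,130:450],cv2.resize(s[150:290,240:400],(480,420))])[:,:,::-1])
E
```

```text
t: 17.68
ee_pos: [498.4, 15.4, 40.4]
orientation: [2.052, 2.378, 0.0]
ft_force: [0.3, 0.2, -1.1]
width: 59.4
grasp_force: 29.9
t: 18.1
ee_pos: [498.4, 15.4, 40.3]
orientation: [2.052, 2.378, 0.0]
ft_force: [-0.7, -0.1, -0.5]
width: 85.5
grasp_force: 0.0
t: 18.52
ee_pos: [497.8, 15.4, 201.7]
orientation: [-2.052, -2.378, 0.001]
ft_force: [1.0, -0.0, -1.4]
width: 85.8
grasp_force: 0.0
t: 18.93
ee_pos: [507.1, -47.7, 199.8]
orientation: [-2.053, -2.377, 0.001]
ft_force: [-0.3, 1.2, -0.1]
width: 86.3
grasp_force: 0.0
```

View pics/end.png

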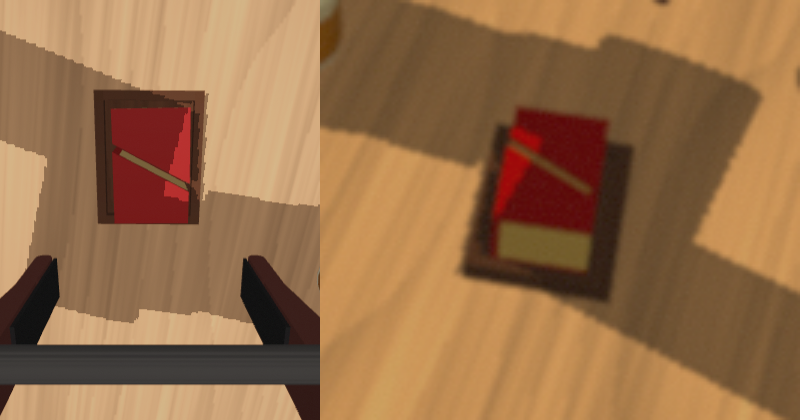

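Left half: both wedges sit inside the rim, with their outline running from about (111,107) to (190,223). They are square to the tray, with a thin even gap between the slanted faces. The side view on the right shows both tops level, so I'm handing it in.

```bash
python3 -c "
from workcell import ctrl
print(ctrl.close_job())"
```

```text
the job is handed in; nothing more can be done
None
```

Both red wedges are packed head to tail in the tray, flat and square by the last pictures, and I never touched the black wedge; the job is handed in at about 19 s, but no verdict came back.

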